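Put the broad scraper away in the tool block

ROBOT

A 7-joint arm with a two-finger parallel gripper is mounted at the origin on the work surface. World frame = base frame: x ahead of the robot, y to its left, z up, the work surface at z = 0. Lengths are in m, angles in rad, forces in N, time in s.
With the tool pointing down it reaches from about 0.425 to 0.875 m from the base axis. Payload 4.7 kg.
Tool frame: the origin (TCP) lies on the centre line of the jaws, within the pads' length; the fingertips stand 8 mm ahead of it and the grasp point (between the pads) lies 11 mm behind it; z points along the fingers, y is the direction in which the jaws open and shut (so a half turn about z gives the same grasp; the last joint's range is limited). The gripper opens to 87 mm and grips with 3 to 60 N. Pads are 19 mm wide; open, the fingers measure 117 mm over their backs; the gripper's body (75 mm by 190 mm) begins 51 mm behind the grasp point.
Start: joints at [-1.235, 0.321, -0.07, 1.45, 0.023, 1.371, -0.057], TCP at [0.206, 0.617, 0.231] pointing down, gripper open.
Joint ranges: [-2.86, 2.86], [-0.3, 2.09], [-1.38, 1.24], [0.06, 2.45], [-1.56, 4.7], [0.09, 2.05], [-2.69, 2.69]. Speed limits (rad/s): [2.57, 2.57, 3.14, 3.14, 3.14, 3.14, 3.14].

INTERFACE

Orientations are given as a rotation vector (axis times angle).
In Python, from bench import status, optics, order gives the robot as it stands.
- The arm moves only by the tool step_arm, never from a script. Its argument "rows" is a list of rows, each a list of 3 entries, a list of its own where there are three numbers: the turn, a rotation vector about the tool's x, y, z in degrees, then the shift along the tool's x, y, z in mm, then the finger opening in mm, from 0 to 87. A call has 1 to 12 rows; each row shifts and turns the pose as measured when the row begins, along the tool's axes as they then stand; what a row does not reach is not made up. A row lasts 1/12 s, in which the tool goes at most 41.7 mm and 7.16 degrees, less where a joint would pass 70% of its speed; a pose out of reach is approached as far as the arm can. A call is refused whole if a number of a shift passes 41.7 or a number of a turn 7.16, either way. A call with a gripper value outside its range is refused whole. The fingers move at their own pace and stop on an object; "grip_force" is the grip in N (left out, the last holds). Time passes only in rows, so rows that do not move let the fingers close. It gives the time, the measured TCP pose, the force and the opening at its end, in the units of the state.
- status.get_state(): the state, without advancing time (a new reading comes with each control period).
- optics.get_image(name): name is "side" or "top" or "wrist"; returns a dict with "frame" (384x512x3 uint8, red, green, blue), "range_z" (384x512 float32, m along the optical axis (not along the pixel's ray), 0 where there is no reading), "K" (3x3 intrinsics, pixels), "k1" (the pictures are not rectified: a ray, as slopes to the right and down, at radius r is drawn at 1 + k1 r^2 times it, then the intrinsics apply), "R" (3x3) and "t" (3): a world point X has camera coordinates R X + t. Camera axes: x right, y down, z forward; pixel columns grow to the right and rows downward; lengths in m; the calibration is good to about 2 mm. A picture is of the moment at which its call begins.
- order.close_job(): hands the job in, once; it reports no verdict.
The state is a dict: "time": time; "joint_positions": joint angles; "qd": joint speeds; "joint_torque": joint torques, N m; "position": TCP position; "tool_rot": TCP orientation; "ft_force": force on the tool from outside, world axes, zero at the start; "torque": the same for the moment, N m; "grip_width": opening from 0.0 (shut) to 1.0 (fully open).
Only numpy, scipy, OpenCV 4.12 (cv2) and the standard library are available. Lean on these libraries where they do the work, as an engineer would, in place of code of your own. Each camera call takes 0.05 s, during which the arm holds its last target.

TASK

The two glue scrapers hang across the rails of the rinse stand. Take the broad one (the one with the longer handle) and slide its blade down into the long slot of the plywood tool block, keeping hold of it until its handle rests on the block, then let go. Leave the narrow scraper hanging where it is.

Things in the scene. Friction and masses are not known exactly. Their poses are not given: they have to be found in the camera images.
- broad_center (a point): Centre of the broad scraper's handle: wooden bar 156 mm long (its y), 22 thick (x), 34 tall (z up). Centred below it a steel blade 76 wide (y), 5 thick, its edge 77 mm below this point. About 0.26 kg; either way round is right. It lies loosely across two rails 80 mm above the table and 90 mm apart, blade hanging between: lift straight up. Grip across the 22 mm at mid-length.
- narrow_center (a point): Centre of the handle of the narrow scraper, which stays where it is: same wood, section and height as the broad one, but the handle is only 114 mm long (y) and the blade 40 mm wide. The two hang parallel, 104 mm apart along their x; which of the two places is whose varies.
- long_slot (a point): Middle of the long slot's mouth, level with the top of the fixed plywood block (75 x 240 mm, 80 tall); z up. Slot 106 mm long (y), 25 wide (x), 70 deep. Its end walls reach this level and carry the handle's ends; its long walls stop 20 mm lower, leaving room for fingers. Home: handle along y, its centre 17 mm above this point, underside on the end walls.
- short_slot (a point): Middle of the mouth of the short slot in the same block, 111 mm from the long one along y: 56 mm long, 25 mm wide, too short for the broad blade. It stays empty.
Things that resemble listed ones, but are neither listed nor needed, are in the scene too. What is shaped like the part that bears broad_center but turquoise is not meant.

How it is judged:
On the way:
1. the broad scraper is home in the long slot, or within 12 mm of it, while the fingers still hold it (x of broad_center in the frame of long_slot between -0.018 and 0.018 m and y of broad_center in the frame of long_slot between -0.022 and 0.022 m and angle between the y axis of broad_center and the y axis of long_slot, either way round below 0.3 rad and z of broad_center in the frame of long_slot below 0.029 m and contact force between the fingers and broad above 0.5 N), for 0.1 s.
At the end, for the whole second after the job is handed in: The broad scraper hangs upright (within 0.1 rad) in the long slot with its handle resting on the block: handle centre within 4 mm of its home height, within 18 mm across and 22 mm along the slot, handle within 0.3 rad of the slot's direction. The narrow scraper is within 25 mm of where it hung (x of broad_center in the frame of long_slot between -0.018 and 0.018 m and y of broad_center in the frame of long_slot between -0.022 and 0.022 m and angle between the y axis of broad_center and the y axis of long_slot, either way round below 0.3 rad and z of broad_center in the frame of long_slot between 0.01 and 0.021 m and angle between broad_center's own z axis and vertical below 0.1 rad and distance of narrow_center from where it was at the start of the episode below 0.025 m); the robot touches nothing.
It fails at once if the narrow scraper is carried off or knocked away (more than 25 mm) (distance of narrow_center from where it was at the start of the episode above 0.025 m).
It also fails if it takes over 37 s, if anything falls off the work surface, if the arm or the gripper's body presses on something with over 40 N, if the wrist force passes 120 N, or if a joint passes its speed limit or range.

## Working session

There is one attempt and no reset: what is moved stays moved. The work goes in short steps, Python scripts to look and compute and a tool call to move; the robot and the scene stay as the last step left them, time stands still between calls to the robot, and variables do not carry over. Pictures are saved under pics/ and viewed, and the job is handed in when it is done.

Besides the shell and the picture viewer there is one more tool, called after "Call:" in YAML: its name, and indented under it one key for each argument. step_arm: Moves the arm, as the interface text tells. Its arguments: {"type":"object","properties":{"rows":{"type":"array"},"grip_force":{"type":"number"}},"required":["rows"]}

```bash
mkdir -p pics; ls
cat > h.py <<'E'
import numpy as np, cv2
from bench import status, optics, order
def cap(n):
    d=optics.get_image(n); np.savez('pics/%s.npz'%n,**{k:d[k] for k in d}); return d
def pts(d):
    h,w=d['range_z'].shape; K=np.array(d['K']);k1=float(d['k1'])
    u,v=np.meshgrid(np.arange(w),np.arange(h))
    p=cv2.undistortPoints(np.stack([u,v],-1).reshape(-1,1,2).astype(float),K,np.array([k1,0,0,0,0.])).reshape(h,w,2)
    z=d['range_z'][...,None]
    X=np.concatenate([p*z,z],-1)
    return (X-np.array(d['t']))@np.array(d['R'])
E
python3 - <<'E'
from h import *
s=status.get_state(); print(s)
for n in ['side','top','wrist']:
    d=cap(n); cv2.imwrite('pics/%s0.png'%n,d['frame'][...,::-1]); print(n,d['K'],d['k1'],-np.array(d['R']).T@d['t'])
E
```

```text
pics
{'time': 0.0, 'joint_positions': array([-1.23491142,  0.32183256, -0.07007207,  1.4516638 ,  0.02259542,
        1.37079457, -0.0568576 ]), 'qd': array([-0.00132493,  0.00019459, -0.00016356, -0.00290508, -0.00047995,
        0.00096571,  0.00101102]), 'joint_torque': array([-4.84288521e-04, -4.91303623e+01, -4.04192191e-01, -3.12518585e+01,
       -6.37948955e-02,  4.42772184e-02,  1.90693208e-04]), 'position': array([0.20545306, 0.61611335, 0.22946081]), 'tool_rot': array([-5.03154062e-01, -3.10082448e+00,  2.98428014e-03]), 'ft_force': array([ 0.80623862, -0.70368038,  1.60805826]), 'torque': array([-0.00821261, -0.00701737, -0.0271525 ]), 'grip_width': 0.9980141617780333}
side [[451.42164814   0.         251.85278288]
 [  0.         451.42164814 191.77456942]
 [  0.           0.           1.        ]] -0.02302131871203863 [ 0.34778859 -0.95461798  0.85307097]
top [[347.3178258    0.         257.83885189]
 [  0.         347.3178258  195.23880857]
 [  0.           0.           1.        ]] -0.08083916993905936 [0.2727227  0.02573336 0.97537507]
wrist [[335.08404515   0.         256.95943903]
 [  0.         335.08404515 189.72115049]
 [  0.           0.           1.        ]] -0.07395035257257053 [0.13230796 0.6407031  0.38531323]
```

View pics/side0.png

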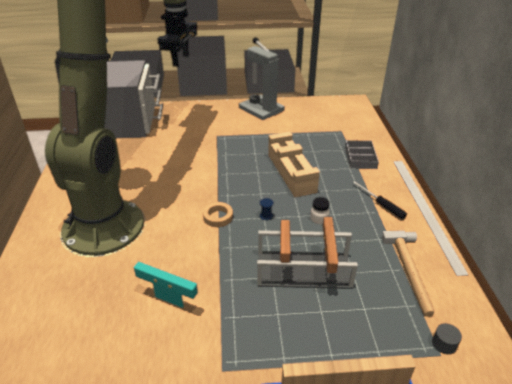

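View pics/top0.png

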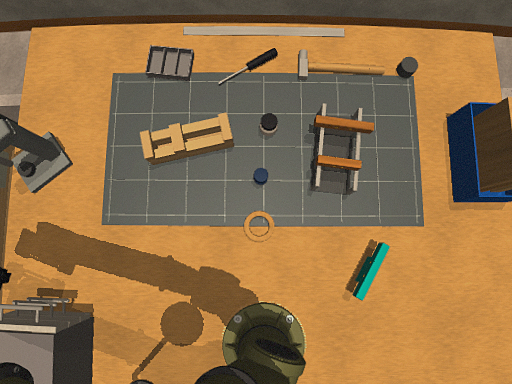

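View pics/wrist0.png

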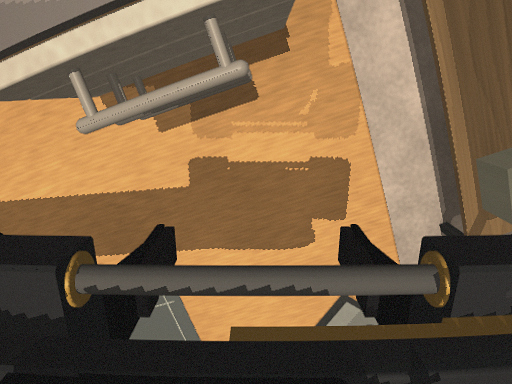

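The top view shows two orange handles on the stand, the upper at about (345,123) and longer, the lower at about (339,163). The block is at (187,138), and the turquoise look-alike at (371,271) is not meant. I'll measure these and enlarge a crop.

```bash
cat > m.py <<'E'
from h import *
d=dict(np.load('pics/top.npz')); P=pts(d); f=d['frame']
hsv=cv2.cvtColor(f,cv2.COLOR_RGB2HSV)
for p in [(123,345),(163,339),(138,187),(131,205),(143,150)]: print(p,hsv[p],P[p].round(3))
roi=np.zeros(f.shape[:2],bool); roi[95:205,300:390]=1
m=(roi&(hsv[...,1]>130)&(hsv[...,0]<20)&(P[...,2]>.06)).astype(np.uint8)
n,l,st,c=cv2.connectedComponentsWithStats(m)
for i in range(1,n):
    if st[i,4]<100: continue
    q=P[l==i]; z=np.median(q[:,2]); 
    t=q[abs(q[:,2]-z)<.012]; r=cv2.minAreaRect((t[:,:2]*1000).astype(np.float32))
    # long axis
    b=cv2.boxPoints(r); e=[b[1]-b[0],b[2]-b[1]]; e=max(e,key=np.linalg.norm)
    print(i,st[i],c[i].round(1),'z',z.round(4),'rect',np.round(r[0],1),np.round(r[1],1),'axis',np.degrees(np.arctan2(e[1],e[0])).round(1))
# block
roi=np.zeros(f.shape[:2],bool); roi[105:170,130:245]=1
m=roi&(P[...,2]>.07)&(P[...,2]<.1)
q=P[m]; r=cv2.minAreaRect((q[:,:2]*1000).astype(np.float32)); b=cv2.boxPoints(r)
print('block',m.sum(),np.median(q[:,2]),r,b)
a=f[95:200,295:395]; cv2.imwrite('pics/cropA.png',cv2.resize(a[...,::-1],None,fx=5,fy=5,interpolation=2))
a=f[100:175,130:245]; cv2.imwrite('pics/cropB.png',cv2.resize(a[...,::-1],None,fx=6,fy=6,interpolation=2))
E
python3 m.py
```

```text
(123, 345) [ 14 184 179] [ 0.584 -0.21   0.109]
(163, 339) [ 14 188 201] [ 0.475 -0.189  0.116]
(138, 187) [ 18 118  65] [0.57  0.221 0.013]
(131, 205) [ 16 138  89] [0.582 0.165 0.041]
(143, 150) [ 17 139 183] [0.534 0.305 0.084]
1 [314 115  60  18 666] [343.  123.9] z 0.1133 rect [ 584.8 -207.5] [155.   23.1] axis 82.5
2 [316 155  46  15 472] [338.1 162.3] z 0.1137 rect [ 480. -190.] [112.9  22.5] axis 82.9
block 839 0.08053771396866045 ((557.4581909179688, 212.19723510742188), (77.10383605957031, 240.02224731445312), 13.126391410827637) [[492.65906  320.3175  ]
 [547.1681    86.56669 ]
 [622.2573   104.076965]
 [567.7483   337.8278  ]]
```

```bash
sleep 1
```

```text
(no output)
```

View pics/cropA.png

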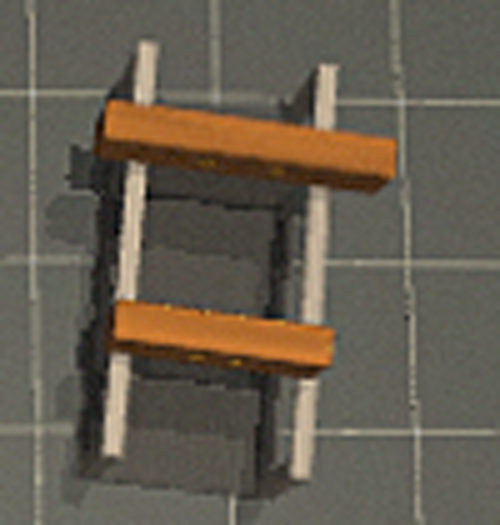

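View pics/cropB.png

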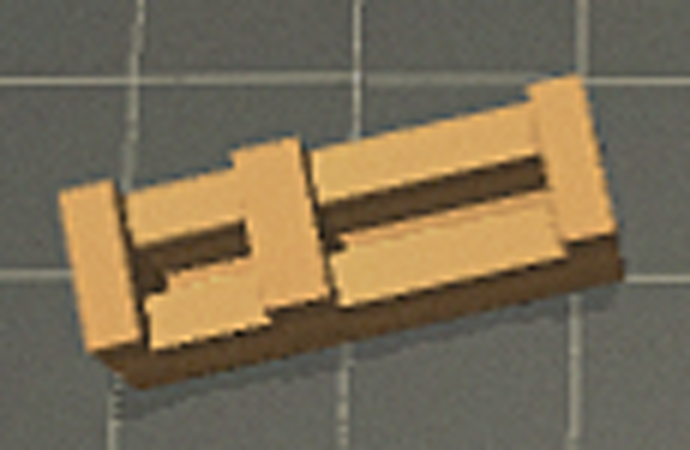

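Top crop: the upper handle measures 155 mm and the lower 113 mm, so the upper one is the broad scraper. It is at about (0.585, -0.208), with its axis at 82.5°. The block's long slot is the right-hand one in the crop. I'll swing the arm toward the stand and check the slot centre along the way.

Call:
step_arm:
  rows:
    - [[0,0,3.5],[-40,-1.2,0],60]
    - [[0,0,3.5],[-40,-1.2,0],60]
    - [[0,0,3.5],[-40,-1.2,0],60]
    - [[0,0,3.5],[-40,-1.2,0],60]
    - [[0,0,3.5],[-40,-1.2,0],60]
    - [[0,0,3.5],[-40,-1.2,0],60]
    - [[0,0,3.5],[-40,-1.2,0],60]
    - [[0,0,3.5],[-40,-1.2,0],60]
    - [[0,0,3.5],[-40,-1.2,0],60]
    - [[0,0,3.5],[-40,-1.2,0],60]
    - [[0,0,3.5],[-40,-1.2,0],60]
    - [[0,0,3.5],[-40,-1.2,0],60]
  grip_force: 25

```text
time: 1.15
position: [0.5675, 0.3166, 0.2203]
tool_rot: [-1.585, -2.701, 0.012]
ft_force: [0.3, 1.2, -0.4]
grip_width: 0.692
```

```bash
cat > slot.py <<'E'
from h import *
import sys
d=dict(np.load('pics/%s.npz'%sys.argv[1])); P=pts(d)
a=np.radians(103.1); u=np.array([np.cos(a),np.sin(a)]); w=np.array([u[1],-u[0]]); c=np.array([.5575,.2122])
rel=P[...,:2]-c; Y=rel@u; X=rel@w; Z=P[...,2]
ok=(abs(X)<.03)&(abs(Y)<.13)&(d['range_z']>0)
for k in np.arange(-.125,.126,.005):
    m=ok&(abs(Y-k)<.0025)&(abs(X)<.03)
    mm=m&(abs(X)<.009)
    print(round(k,3),m.sum(),'mid',np.median(Z[mm]).round(3) if mm.any() else None,'out',np.median(Z[m&(abs(X)>.018)]).round(3) if (m&(abs(X)>.018)).any() else None)
jar=P[110:190,245:290]; print('jars zmax',jar[...,2].max())
E
python3 slot.py top
python3 -c "
from h import *
s=status.get_state();print(s['time'],s['position'],s['tool_rot'])
from scipy.spatial.transform import Rotation as R
print(R.from_rotvec(s['tool_rot']).as_matrix().round(3))"
```

```text
-0.125 35 mid 0.002 out 0.001
-0.12 35 mid 0.04 out 0.005
-0.115 38 mid 0.081 out 0.081
-0.11 39 mid 0.08 out 0.081
-0.105 40 mid 0.08 out 0.08
-0.1 40 mid 0.081 out 0.08
-0.095 32 mid 0.079 out 0.061
-0.09 36 mid 0.011 out 0.061
-0.085 38 mid 0.011 out 0.059
-0.08 40 mid 0.009 out 0.062
-0.075 39 mid 0.011 out 0.061
-0.07 37 mid 0.009 out 0.061
-0.065 39 mid 0.011 out 0.061
-0.06 35 mid 0.012 out 0.061
-0.055 38 mid 0.009 out 0.06
-0.05 39 mid 0.009 out 0.061
-0.045 40 mid 0.01 out 0.061
-0.04 34 mid 0.01 out 0.06
-0.035 40 mid 0.01 out 0.061
-0.03 40 mid 0.011 out 0.06
-0.025 36 mid 0.012 out 0.061
-0.02 38 mid 0.009 out 0.061
-0.015 37 mid 0.011 out 0.061
-0.01 38 mid 0.01 out 0.061
-0.005 40 mid 0.012 out 0.06
0.0 38 mid 0.01 out 0.06
0.005 38 mid 0.01 out 0.06
0.01 74 mid 0.068 out 0.077
0.015 38 mid 0.081 out 0.08
0.02 41 mid 0.081 out 0.081
0.025 42 mid 0.081 out 0.081
0.03 40 mid 0.08 out 0.081
0.035 38 mid 0.081 out 0.081
0.04 16 mid 0.079 out 0.08
0.045 24 mid None out 0.06
0.05 32 mid 0.008 out 0.061
0.055 43 mid 0.01 out 0.061
0.06 35 mid 0.01 out 0.06
0.065 37 mid 0.01 out 0.06
0.07 40 mid 0.009 out 0.061
0.075 37 mid 0.01 out 0.061
0.08 37 mid 0.012 out 0.06
0.085 40 mid 0.01 out 0.061
0.09 37 mid 0.011 out 0.061
0.095 102 mid 0.058 out 0.065
0.1 36 mid 0.081 out 0.081
0.105 43 mid 0.081 out 0.081
0.11 39 mid 0.081 out 0.081
0.115 38 mid 0.081 out 0.081
0.12 8 mid 0.08 out 0.079
0.125 0 mid None out None
jars zmax 0.9753750745373926
1.15 [0.56745742 0.31661222 0.22033349] [-1.58494785 -2.70122299  0.01208626]
[[-0.488  0.873 -0.012]
 [ 0.873  0.488 -0.002]
 [ 0.004 -0.012 -1.   ]]
```

Call:
step_arm:
  rows:
    - [[0,0,3.5],[-40,-1.2,-3],60]
    - [[0,0,3.5],[-40,-1.2,-3],60]
    - [[0,0,3.5],[-30,-1.2,-2],60]

```text
time: 1.4
position: [0.6147, 0.2087, 0.2261]
tool_rot: [-1.842, -2.534, 0.019]
ft_force: [0.4, -0.7, 0.1]
grip_width: 0.688
```

Run:
```python
from h import *
d=cap('wrist'); cv2.imwrite('pics/wrist1.png',d['frame'][...,::-1]); s=status.get_state();print(s['time'],s['position'],-d['R'].T@d['t'])
P=pts(d); m=(P[...,2]>.075)&(P[...,2]<.088)&(d['range_z']>.15)&(abs(P[...,0]-.56)<.15)&(abs(P[...,1]-.2)<.15)
q=P[m]; r=cv2.minAreaRect((q[:,:2]*1000).astype(np.float32)); print(m.sum(),r,cv2.boxPoints(r))
```

```text
1.45 [0.61738401 0.20003932 0.22672188] [0.59294661 0.28269131 0.38177484]
6119 ((556.0537109375, 216.40750122070312), (75.95893859863281, 229.66700744628906), 13.423309326171875) [[492.45395 319.28726]
 [545.7696   95.89438]
 [619.65344 113.52774]
 [566.3378  336.92062]]
```

View pics/wrist1.png

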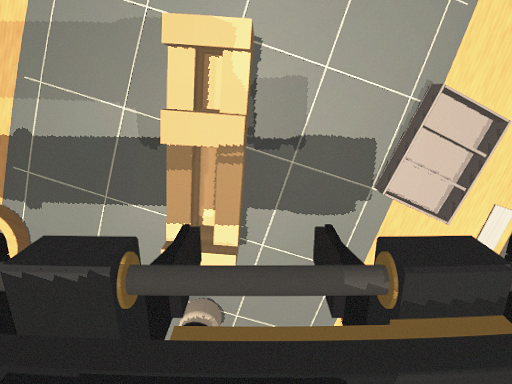

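Call:
step_arm:
  rows:
    - [[0,0,2.5],[-35,-14.5,0],60]
    - [[0,0,2.5],[-36,-13,0],60]
    - [[0,0,2.5],[-36.5,-11.5,0],60]
    - [[0,0,2.5],[-36.7,-10,0],60]
    - [[0,0,2.5],[-37,-8.5,0],60]
    - [[0,0,2.5],[-37.4,-7,0],60]
    - [[0,0,2.5],[-37.7,-5,0],60]
    - [[0,0,2.5],[-38,-3.5,0],60]
    - [[0,0,2.5],[-38,-2,0],60]
    - [[0,0,2.5],[-30,0,0],60]
    - [[0,0,0],[0,0,0],60]
    - [[0,0,0],[0,0,0],60]

```text
time: 2.45
position: [0.574, -0.1788, 0.2261]
tool_rot: [-2.387, -2.037, 0.029]
ft_force: [-0.6, 1.1, 0.2]
grip_width: 0.694
```

```bash
cat > delta.py <<'E'
from h import *
import sys
from scipy.spatial.transform import Rotation as R
x,y,z,yaw=map(float,sys.argv[1:5])
s=status.get_state(); Rc=R.from_rotvec(s['tool_rot'])
# target: tool y at yaw, z down
a=np.radians(yaw); Y=np.array([np.cos(a),np.sin(a),0]); Z=np.array([0,0,-1.]); X=np.cross(Y,Z)
Rt=R.from_matrix(np.stack([X,Y,Z],1))
print('t',s['time'],'pos',s['position'].round(4),'shift mm',(Rc.inv().apply(np.array([x,y,z])-s['position'])*1000).round(1),'turn deg',np.degrees((Rc.inv()*Rt).as_rotvec()).round(2),'F',s['ft_force'].round(1),'w',s['grip_width']*87)
E
python3 delta.py .585 -.2075 .226 -7.5
python3 - <<'E'
from h import *
d=cap('wrist'); cv2.imwrite('pics/wrist2.png',d['frame'][...,::-1])
P=pts(d); hsv=cv2.cvtColor(d['frame'],cv2.COLOR_RGB2HSV)
m=((hsv[...,1]>130)&(hsv[...,0]<20)&(P[...,2]>.105)&(P[...,2]<.12)&(P[...,1]<-.1)).astype(np.uint8)
n,l,st,c=cv2.connectedComponentsWithStats(m)
for i in range(1,n):
    if st[i,4]<100: continue
    r=cv2.minAreaRect((P[l==i][:,:2]*1000).astype(np.float32)); print(st[i],r,np.median(P[l==i][:,2]))
E
```

```text
t 2.45 pos [ 0.574  -0.1788  0.2261] shift mm [-26.6  15.3   0.2] turn deg [-0.82  0.68 -1.54] F [-0.6  1.1  0.2] w 60.36732214108309
[ 262  125   28  140 3516] ((586.2915649414062, -192.58035278320312), (123.1852035522461, 21.919336318969727), 82.4759292602539) 0.11547245410408832
[ 135  150   38  114 2807] ((481.3236999511719, -185.61611938476562), (101.80973052978516, 22.139692306518555), 82.28128814697266) 0.11543872034643199
```

View pics/wrist2.png

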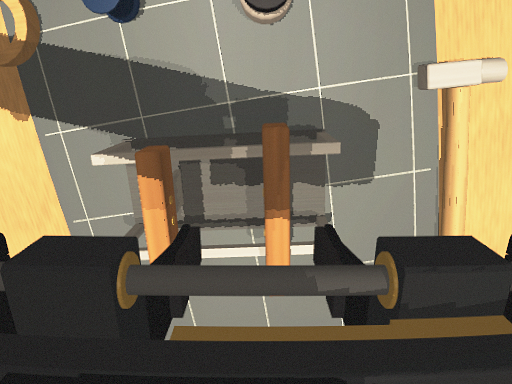

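The wrist view shows the broad handle at columns 263–290, between the fingers, and the narrow one at column 155. It agrees with the top view to within 1 mm. I'll correct the pose next, then descend.

Call:
step_arm:
  rows:
    - [[-0.8,0.7,-1.5],[-26,15,0],60]
    - [[0,0,0],[0,0,15],60]
    - [[0,0,0],[0,0,20],60]
    - [[0,0,0],[0,0,20],60]
    - [[0,0,0],[0,0,0],60]
    - [[0,0,0],[0,0,0],60]

```text
time: 3.0
position: [0.589, -0.1979, 0.1695]
tool_rot: [-2.343, -2.09, -0.007]
ft_force: [-0.1, 0.7, 0.9]
grip_width: 0.686
```

```bash
python3 delta.py .585 -.2075 .087 -7.5
```

```text
t 3.0 pos [ 0.589  -0.1979  0.1695] shift mm [-10.4  -3.   82.5] turn deg [ 0.09 -0.26  0.97] F [-0.1  0.7  0.9] w 59.69538238061125
```

Call:
step_arm:
  rows:
    - [[0,-0.2,1.0],[-11,-3,10],60]
    - [[0,0,0],[0,0,15],60]
    - [[0,0,0],[0,0,15],60]
    - [[0,0,0],[0,0,0],60]
    - [[0,0,0],[0,0,0],60]

```text
time: 3.42
position: [0.5875, -0.207, 0.1314]
tool_rot: [2.355, 2.072, 0.008]
ft_force: [0.3, 0.2, 0.8]
grip_width: 0.688
```

```bash
python3 delta.py .585 -.2075 .087 -7.5
```

```text
t 3.4167 pos [ 0.5875 -0.207   0.1314] shift mm [-0.8 -2.8 44.3] turn deg [ 0.41 -0.03  0.2 ] F [0.3 0.2 0.8] w 59.860003288396975
```

Call:
step_arm:
  rows:
    - [[0.4,0,0.2],[-1,-3,12],60]
    - [[0,0,0],[0,0,15],60]
    - [[0,0,0],[0,0,14],60]
    - [[0,0,0],[0,0,2],60]
    - [[0,0,0],[0,0,0],60]
    - [[0,0,0],[0,0,0],60]

```text
time: 3.92
position: [0.5865, -0.2092, 0.0905]
tool_rot: [2.359, 2.067, 0.006]
ft_force: [-0.7, 1.0, -0.1]
grip_width: 0.694
```

```bash
python3 delta.py .585 -.2075 .087 -7.5
```

```text
t 3.9167 pos [ 0.5865 -0.2092  0.0905] shift mm [ 1.5 -1.8  3.4] turn deg [ 0.35  0.03 -0.06] F [-0.7  1.  -0.1] w 60.374428471960606
```

Call:
step_arm:
  rows:
    - [[0.3,0,0],[2,-2,4],60]
    - [[0,0,0],[0,0,0],60]
    - [[0,0,0],[0,0,0],10]
    - [[0,0,0],[0,0,0],10]
    - [[0,0,0],[0,0,0],10]
    - [[0,0,0],[0,0,0],10]
    - [[0,0,0],[0,0,0],10]
    - [[0,0,0],[0,0,0],10]
    - [[0,0,0],[0,0,0],10]
    - [[0,0,0],[0,0,0],10]
  grip_force: 30

```text
time: 4.75
position: [0.5865, -0.2074, 0.0899]
tool_rot: [2.36, 2.067, 0.005]
ft_force: [1.3, 0.1, 0.1]
grip_width: 0.245
```

```bash
python3 delta.py .585 -.2075 .21 -7.5
```

```text
t 4.75 pos [ 0.5865 -0.2074  0.0899] shift mm [  -0.4   -0.8 -120.1] turn deg [ 0.31  0.03 -0.05] F [1.3 0.1 0.1] w 21.294730729683224
```

The fingers stopped at 21.3 mm, which matches the handle's thickness. Now I'll lift straight up.

Call:
step_arm:
  rows:
    - [[0,0,0],[0,0,-8],10]
    - [[0,0,0],[0,0,-15],10]
    - [[0,0,0],[0,0,-20],10]
    - [[0,0,0],[0,0,-20],10]
    - [[0,0,0],[0,0,-20],10]
    - [[0,0,0],[0,0,-20],10]
    - [[0,0,0],[0,0,-20],10]
    - [[0,0,0],[0,0,-15],10]
    - [[0,0,0],[0,0,0],10]
    - [[0,0,0],[0,0,0],10]

```text
time: 5.58
position: [0.5811, -0.2057, 0.2299]
tool_rot: [-2.36, -2.064, 0.008]
ft_force: [-0.6, 0.4, -5.1]
grip_width: 0.246
```

```bash
python3 delta.py .567 .170 .22 13.2
python3 - <<'E'
from h import *
d=cap('side'); cv2.imwrite('pics/side1.png',cv2.resize(d['frame'][130:310,180:420,::-1],None,fx=3,fy=3))
E
```

```text
t 5.5833 pos [ 0.5811 -0.2057  0.2299] shift mm [370.5 -63.8  10.6] turn deg [ -0.46  -0.11 -20.84] F [-0.6  0.4 -5.1] w 21.401086795436854
```

View pics/side1.png

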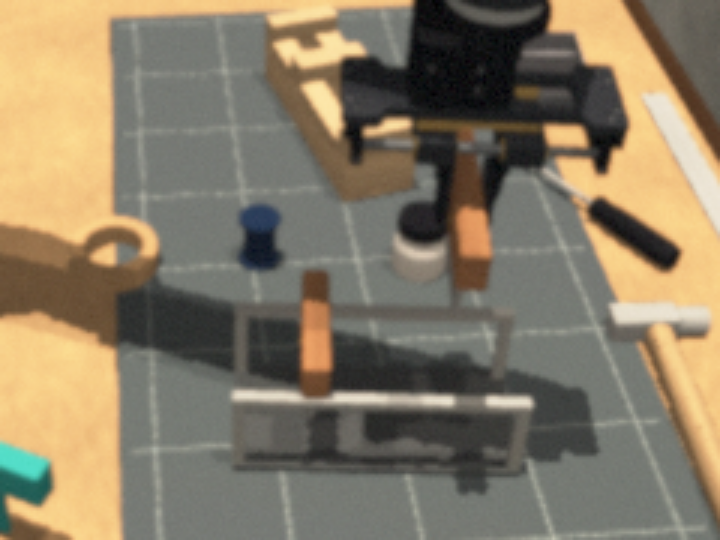

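The side crop shows the broad scraper in the gripper at (470,230) and the narrow one still hanging at (315,330). I'll carry it to above the slot.

Call:
step_arm:
  rows:
    - [[0,0,-1],[18,-3.5,0],10]
    - [[0,0,-2.1],[36,-6,0],10]
    - [[0,0,-2.1],[36,-4.5,0],10]
    - [[0,0,-2.1],[36,-3,0],10]
    - [[0,0,-2.1],[36,-1.5,0],10]
    - [[0,0,-2.1],[36,0,0],10]
    - [[0,0,-2.1],[36,1.5,0],10]
    - [[0,0,-2.1],[36,3,0],10]
    - [[0,0,-2.1],[36,4,0],10]
    - [[0,0,-1.5],[18,2.5,0],10]
    - [[0,0,0],[0,0,0],10]
    - [[0,0,0],[0,0,0],10]

```text
time: 6.63
position: [0.5568, 0.1303, 0.2086]
tool_rot: [-1.958, -2.425, 0.045]
ft_force: [0.1, -0.5, -3.4]
grip_width: 0.25
```

```bash
python3 delta.py .567 .170 .22 13.2
```

```text
t 6.6333 pos [0.5568 0.1303 0.2086] shift mm [ 36.7  17.9 -12.1] turn deg [-2.14 -0.06 -1.03] F [ 0.1 -0.5 -3.4] w 21.7740422228661
```

Call:
step_arm:
  rows:
    - [[-1,0,-0.5],[18,9,-6],10]
    - [[-1,0,-0.5],[18,9,-6],10]
    - [[0,0,0],[0,0,0],10]
    - [[0,0,0],[0,0,0],10]
    - [[0,0,0],[0,0,0],10]

```text
time: 7.05
position: [0.568, 0.1671, 0.2183]
tool_rot: [-1.959, -2.455, 0.006]
ft_force: [0.6, -0.4, -3.2]
grip_width: 0.25
```

```bash
python3 delta.py .567 .170 .21 13.2;  python3 - <<'E'
from h import *
from scipy.spatial.transform import Rotation as R
for n in ['wrist','top']:
    d=cap(n); cv2.imwrite('pics/%s3.png'%n,d['frame'][...,::-1])
    P=pts(d); hsv=cv2.cvtColor(d['frame'],cv2.COLOR_RGB2HSV)
    m=((hsv[...,1]>165)&(hsv[...,0]<20)&(P[...,2]>.2)&(P[...,2]<.27)&(P[...,1]>.05)&(P[...,1]<.28)&(abs(P[...,0]-.57)<.06)).astype(np.uint8)
    nn,l,st,c=cv2.connectedComponentsWithStats(m)
    for i in range(1,nn):
        if st[i,4]<40: continue
        Q=P[l==i]; r=cv2.minAreaRect((Q[:,:2]*1000).astype(np.float32)); print(n,st[i],r,np.percentile(Q[:,2],[5,50,95]).round(3))
E
```

```text
t 7.05 pos [0.568  0.1671 0.2183] shift mm [ 3.  -0.3  8.3] turn deg [-0.2   0.12 -0.39] F [ 0.6 -0.4 -3.2] w 21.722023427786116
wrist [230 107   7  24  57] ((543.9339599609375, 230.58673095703125), (2.5589659214019775, 8.797066688537598), 13.298137664794922) [0.243 0.244 0.244]
wrist [279 114   5  41  78] ((563.556640625, 228.83645629882812), (1.7108923196792603, 15.644222259521484), 14.934268951416016) [0.241 0.243 0.244]
wrist [230 132  10  36 137] ((546.929931640625, 219.0327911376953), (3.7868218421936035, 13.879796981811523), 12.03869342803955) [0.242 0.243 0.245]
wrist [254 152  22  41 286] ((560.9548950195312, 212.74871826171875), (7.976999282836914, 16.67513656616211), 7.745516300201416) [0.243 0.244 0.245]
wrist [231 168  15  16  91] ((549.7199096679688, 209.01788330078125), (6.290060043334961, 5.656119346618652), 37.92173385620117) [0.243 0.244 0.245]
wrist [231 182  20  17 106] ((553.0684204101562, 203.71839904785156), (8.234647750854492, 5.366826057434082), 28.675899505615234) [0.243 0.244 0.245]
top [207  97  21  17 208] ((580.0635375976562, 110.7020492553711), (20.579618453979492, 41.6968994140625), 13.325697898864746) [0.219 0.242 0.245]
```

View pics/wrist3.png

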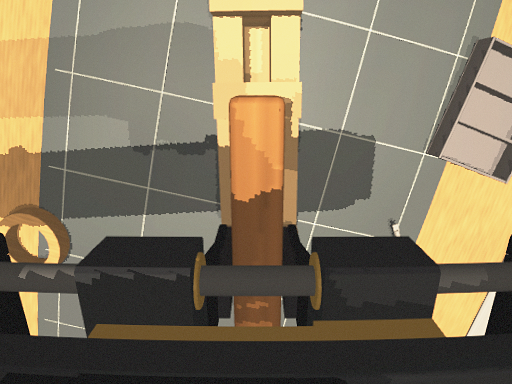

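View pics/top3.png

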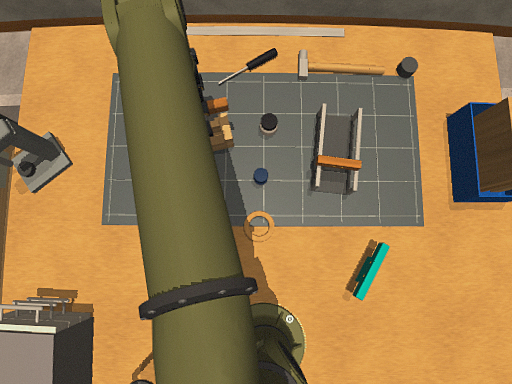

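The wrist view shows the handle at columns 230–285 with its far end at row 97, aligned with the block. I'll measure both handle ends and the block in the slot frame.

```bash
cat > ends.py <<'E'
from h import *
a=np.radians(103.2); u=np.array([np.cos(a),np.sin(a)]); w=np.array([u[1],-u[0]]); c=np.array([.567,.170])
for n in ['wrist','top']:
    d=dict(np.load('pics/%s.npz'%n)); P=pts(d); hsv=cv2.cvtColor(d['frame'],cv2.COLOR_RGB2HSV)
    rel=P[...,:2]-c; Y=rel@u*1000; X=rel@w*1000; Z=P[...,2]
    m=(Z>.236)&(Z<.25)&(abs(X)<25)&(abs(Y)<100)&(hsv[...,1]>120)&(hsv[...,0]<25)&(hsv[...,2]>60)
    print(n,m.sum(),'Yrange',np.percentile(Y[m],[.5,99.5]).round(1),Y[m].min(),Y[m].max())
    for lo in range(-90,90,15):
        k=m&(Y>=lo)&(Y<lo+15)
        if k.sum()>10: print(lo,k.sum(),np.percentile(X[k],[2,98]).round(1),np.median(Z[k]).round(4))
    b=(Z>.075)&(Z<.088)&(abs(X)<45)&(Y>-90)&(Y<180)
    for lo in range(-90,180,15):
        k=b&(Y>=lo)&(Y<lo+15)
        if k.sum()>20: print(' blk',lo,k.sum(),np.percentile(X[k],[1,99]).round(1),np.percentile(Y[k],[1,99]).round(1))
E
python3 ends.py
```

```text
wrist 10305 Yrange [-29.3  72.3] -30.892401198321256 72.6827276940525
-45 15 [-10.5  10.1] 0.2431
-30 1247 [-10.2  10.2] 0.244
-15 118 [-10.    9.1] 0.2441
0 1353 [-10.4  10.7] 0.2439
15 1736 [-10.2  10.5] 0.2439
30 1896 [-10.3  10.6] 0.2438
45 2079 [-10.   10.7] 0.2438
60 1861 [-9.7 10.7] 0.2437
 blk 45 308 [-36.9  36.8] [51.6 60. ]
 blk 60 859 [-36.9  36.7] [60.2 74.9]
 blk 75 776 [-36.8  37. ] [75.3 82. ]
 blk 135 1112 [-37.   36.1] [137.9 145.9]
top 190 Yrange [-82.6 -39.8] -82.72863900456395 -39.72942304234193
-90 36 [-10.2   9.8] 0.2425
-75 64 [-10.3   9.1] 0.2428
-60 66 [-10.  10.] 0.2429
-45 24 [-9.6 10.3] 0.2435
 blk -75 152 [-36.7  37.9] [-74.7 -60.1]
 blk -60 70 [-36.2  37.5] [-59.8 -52.3]
```

Call:
step_arm:
  rows:
    - [[0,0,-0.4],[5,0,5],10]
    - [[0,0,0],[0,0,10],10]
    - [[0,0,0],[0,0,15],10]
    - [[0,0,0],[0,0,15],10]
    - [[0,0,0],[0,0,0],10]
    - [[0,0,0],[0,0,0],10]

```text
time: 7.65
position: [0.5667, 0.1679, 0.1692]
tool_rot: [1.958, 2.457, -0.009]
ft_force: [-0.6, 0.7, -2.9]
grip_width: 0.251
```

```bash
python3 delta.py .5675 .172 .088 13.2
```

```text
t 7.65 pos [0.5667 0.1679 0.1692] shift mm [ 4.1  2.1 81.1] turn deg [-0.26  0.21 -0.3 ] F [-0.6  0.7 -2.9] w 21.870462873715006
```

Call:
step_arm:
  rows:
    - [[-0.2,0.2,-0.3],[5,2,0],10]
    - [[0,0,0],[0,0,0],10]
    - [[0,0,0],[0,0,0],10]

```text
time: 7.9
position: [0.5677, 0.1733, 0.1696]
tool_rot: [-1.951, -2.461, 0.001]
ft_force: [0.4, -0.7, -3.5]
grip_width: 0.246
```

```bash
python3 delta.py .5665 .172 .088 13.2
```

```text
t 7.9 pos [0.5677 0.1733 0.1696] shift mm [-1.  -1.4 81.6] turn deg [-0.04 -0.01 -0.01] F [ 0.4 -0.7 -3.5] w 21.40511105526843
```

Call:
step_arm:
  rows:
    - [[0,0,0],[-1,-1,8],10]
    - [[0,0,0],[0,0,12],10]
    - [[0,0,0],[0,0,12],10]
    - [[0,0,0],[0,0,0],10]
    - [[0,0,0],[0,0,0],10]

```text
time: 8.32
position: [0.5678, 0.1726, 0.1358]
tool_rot: [1.95, 2.462, 0.004]
ft_force: [-0.2, 0.1, -2.8]
grip_width: 0.25
```

```bash
python3 delta.py .5665 .172 .088 13.2
```

```text
t 8.3167 pos [0.5678 0.1726 0.1358] shift mm [-0.3 -1.5 47.8] turn deg [ 0.14 -0.04  0.02] F [-0.2  0.1 -2.8] w 21.774880461507372
```

Call:
step_arm:
  rows:
    - [[0.1,0,0],[0,-1,8],10]
    - [[0,0,0],[0,0,12],10]
    - [[0,0,0],[0,0,12],10]
    - [[0,0,0],[0,0,4],10]
    - [[0,0,0],[0,0,0],10]
    - [[0,0,0],[0,0,0],10]

```text
time: 8.82
position: [0.5659, 0.1719, 0.0945]
tool_rot: [-1.95, -2.461, 0.002]
ft_force: [1.2, 0.4, -3.5]
grip_width: 0.244
```

```bash
python3 delta.py .5665 .172 .088 13.2
```

```text
t 8.8167 pos [0.5659 0.1719 0.0945] shift mm [-0.1  0.6  6.5] turn deg [-0.12 -0.01  0.01] F [ 1.2  0.4 -3.5] w 21.20850932924772
```

No contact so far, and the blade is in the slot with about 6 mm left to go. I'll lower it gently.

Call:
step_arm:
  rows:
    - [[0,0,0],[0,0,3],10]
    - [[0,0,0],[0,0,2],10]
    - [[0,0,0],[0,0,1],10]
    - [[0,0,0],[0,0,0],10]
    - [[0,0,0],[0,0,0],10]

```text
time: 9.23
position: [0.5671, 0.1723, 0.0907]
tool_rot: [-1.951, -2.462, -0.002]
ft_force: [0.9, -0.0, -3.3]
grip_width: 0.249
```

```bash
python3 delta.py .5665 .172 .088 13.2
```

```text
t 9.2333 pos [0.5671 0.1723 0.0907] shift mm [-0.2 -0.7  2.7] turn deg [ 0.04 -0.06  0.01] F [ 0.9 -0.  -3.3] w 21.687031816781374
```

Call:
step_arm:
  rows:
    - [[0,0,0],[0,0,2],10]
    - [[0,0,0],[0,0,2],10]
    - [[0,0,0],[0,0,0],10]
    - [[0,0,0],[0,0,0],10]

```text
time: 9.57
position: [0.5683, 0.1727, 0.0908]
tool_rot: [1.951, 2.462, 0.007]
ft_force: [0.0, -1.2, -4.5]
grip_width: 0.247
```

```bash
python3 delta.py .5665 .172 .088 13.2
```

```text
t 9.5667 pos [0.5683 0.1727 0.0908] shift mm [-0.3 -1.9  2.8] turn deg [ 0.21 -0.14  0.  ] F [ 0.  -1.2 -4.5] w 21.50876688265766
```

Call:
step_arm:
  rows:
    - [[0,0,0],[0,-1,4],10]
    - [[0,0,0],[0,0,3],10]
    - [[0,0,0],[0,0,2],10]

```text
time: 9.82
position: [0.5686, 0.1728, 0.0897]
tool_rot: [1.951, 2.463, 0.012]
ft_force: [-4.0, -1.5, 6.9]
grip_width: 0.249
```

```bash
for i in 1 2 3; do python3 delta.py .5665 .172 .088 13.2; done
python3 - <<'E'
from h import *
d=cap('side'); cv2.imwrite('pics/side2.png',cv2.resize(d['frame'][110:230,220:380,::-1],None,fx=4,fy=4))
d=cap('wrist'); cv2.imwrite('pics/wrist4.png',d['frame'][...,::-1])
P=pts(d)
a=np.radians(103.2); u=np.array([np.cos(a),np.sin(a)]); w=np.array([u[1],-u[0]]); c=np.array([.567,.170])
rel=P[...,:2]-c; Y=rel@u*1000; X=rel@w*1000; Z=P[...,2]
hsv=cv2.cvtColor(d['frame'],cv2.COLOR_RGB2HSV)
for lo in range(-15,90,15):
    k=(Y>=lo)&(Y<lo+15)&(abs(X)<9)&(Z>.09)&(Z<.14)&(hsv[...,1]>100)
    if k.sum()>10: print(lo,k.sum(),np.median(Z[k]).round(4),Y[k].max())
k=(Y>57)&(Y<74)&(abs(X)>15)&(abs(X)<35)&(Z>.07)&(Z<.09); print('wall',k.sum(),np.median(Z[k]))
E
```

```text
t 9.8167 pos [0.5686 0.1728 0.0897] shift mm [-0.3 -2.2  1.7] turn deg [ 0.34 -0.26  0.03] F [-4.  -1.5  6.9] w 21.65849403040862
t 9.8167 pos [0.5686 0.1728 0.0897] shift mm [-0.3 -2.2  1.7] turn deg [ 0.34 -0.26  0.03] F [-4.  -1.5  6.9] w 21.65849403040862
t 9.8167 pos [0.5686 0.1728 0.0897] shift mm [-0.3 -2.2  1.7] turn deg [ 0.34 -0.26  0.03] F [-4.  -1.5  6.9] w 21.65849403040862
-15 499 0.1156 -4.6664240200456675
0 649 0.1155 14.99538114565302
15 1389 0.1155 29.997363380124668
30 1528 0.1156 44.998082576124716
45 1682 0.1155 59.9762814391993
60 1833 0.1155 74.9962192077762
75 360 0.1149 77.89379402294199
wall 2874 0.0816234712191836
```

View pics/side2.png

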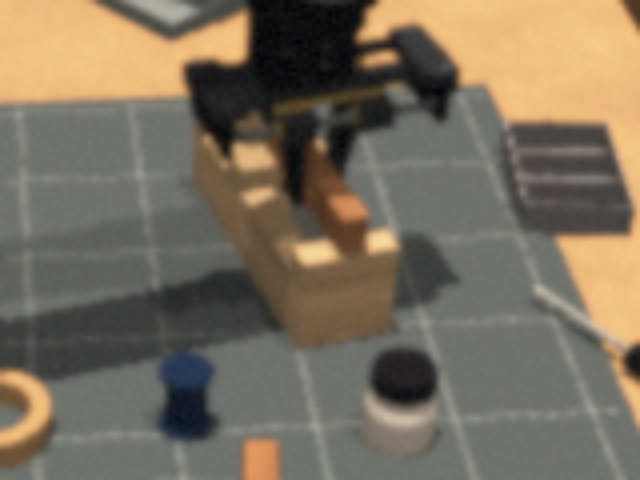

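View pics/wrist4.png

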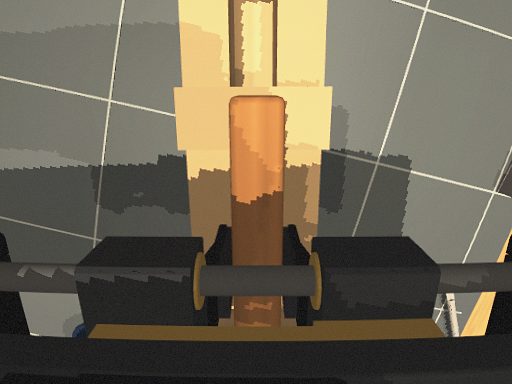

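The handle top is 34 mm above the end walls, so it is seated, and the force has turned upward. Its far end is at +78 mm, so it is centred. I'll hold briefly, release and then retreat.

Call:
step_arm:
  rows:
    - [[0,0,0],[0,0,1],10]
    - [[0,0,0],[0,0,0],10]
    - [[0,0,0],[0,0,0],45]
    - [[0,0,0],[0,0,0],45]
    - [[0,0,0],[0,0,0],45]
    - [[0,0,0],[0,0,0],45]
    - [[0,0,0],[0,0,0],45]
    - [[0,0,0],[0,0,0],45]

```text
time: 10.58
position: [0.5702, 0.1735, 0.0893]
tool_rot: [1.949, 2.461, 0.017]
ft_force: [0.0, -0.4, -0.5]
grip_width: 0.503
```

```bash
python3 delta.py .5665 .172 .23 13.2
```

```text
t 10.5833 pos [0.5702 0.1735 0.0893] shift mm [ 1.000e-01 -2.500e+00 -1.407e+02] turn deg [ 0.56 -0.28  0.05] F [ 0.  -0.4 -0.5] w 43.76561362345226
```

Call:
step_arm:
  rows:
    - [[0.5,0,0],[0,-2,-5],45]
    - [[0,0,0],[0,0,-12],45]
    - [[0,0,0],[0,0,-20],45]
    - [[0,0,0],[0,0,-25],45]
    - [[0,0,0],[0,0,-30],45]
    - [[0,0,0],[0,0,-30],45]
    - [[0,0,0],[0,0,-30],45]
    - [[0,0,0],[0,0,0],45]

```text
time: 11.25
position: [0.567, 0.1713, 0.2521]
tool_rot: [-1.949, -2.458, -0.001]
ft_force: [0.4, 0.8, 1.4]
grip_width: 0.519
```

Call:
step_arm:
  rows:
    - [[0,0,0],[30,0,0],45]
    - [[0,0,0],[40,0,0],45]
    - [[0,0,0],[40,0,0],45]
    - [[0,0,0],[40,0,0],45]
    - [[0,0,0],[40,0,0],45]
    - [[0,0,0],[30,0,0],45]
    - [[0,0,0],[0,0,0],45]
    - [[0,0,0],[0,0,0],45]

```text
time: 11.92
position: [0.5203, 0.3915, 0.2675]
tool_rot: [1.963, 2.45, 0.029]
ft_force: [0.8, -0.5, 0.2]
grip_width: 0.517
```

Run:
```python
from h import *
d=cap('side'); cv2.imwrite('pics/side3.png',cv2.resize(d['frame'][110:300,200:400,::-1],None,fx=3,fy=3))
d=cap('top'); cv2.imwrite('pics/top4.png',d['frame'][...,::-1])
P=pts(d); hsv=cv2.cvtColor(d['frame'],cv2.COLOR_RGB2HSV)
m=((hsv[...,1]>150)&(hsv[...,0]<20)&(P[...,2]>.1)&(P[...,2]<.125)&(P[...,0]>.4)&(P[...,0]<.7)).astype(np.uint8)
n,l,st,c=cv2.connectedComponentsWithStats(m)
for i in range(1,n):
    if st[i,4]<40: continue
    q=P[l==i]; print(st[i],cv2.minAreaRect((q[:,:2]*1000).astype(np.float32)),np.percentile(q[:,2],[10,50,90]))
s=status.get_state(); print(s['time'],s['position'],s['ft_force'])
```

```text
[169 118  60  21 546] ((569.0108032226562, 171.25949096679688), (23.188758850097656, 153.64303588867188), 12.880800247192383) [0.10875857 0.11425104 0.11638404]
[317 155  45  14 401] ((479.88037109375, -190.171142578125), (113.02670288085938, 22.570568084716797), 83.35269927978516) [0.11071746 0.11397044 0.11593884]
12.0167 [0.52049842 0.39072931 0.2673962 ] [-0.05301943  0.24514658  0.06781493]
```

View pics/side3.png

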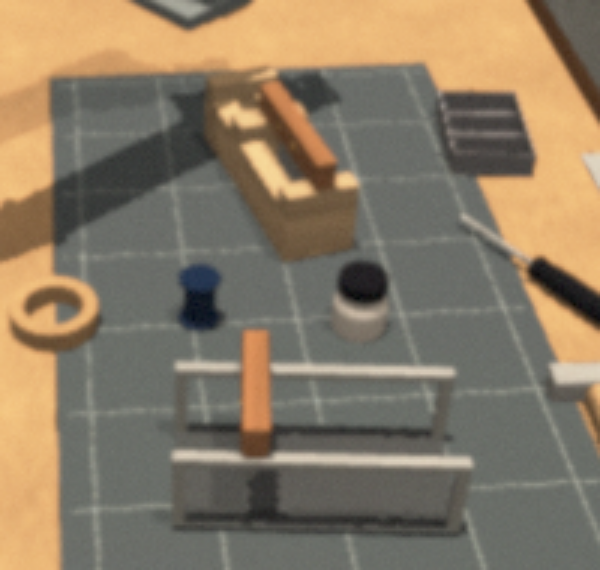

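View pics/top4.png

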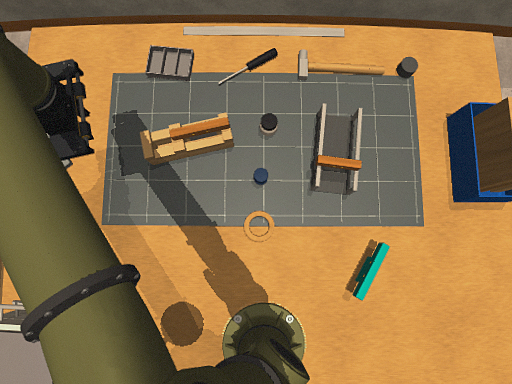

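The top view shows the broad handle on the block at (199,128), centred at (0.569, 0.171), which is within 3 mm of the slot centre. Its top is at 0.114 m. The narrow scraper is unmoved at (338,162), and the arm is clear.

```bash
python3 -c "
from bench import order
print(order.close_job())"
```

```text
the job is handed in; nothing more can be done
None
```

The broad scraper is in the long slot with its handle resting on the block, and I've handed the job in. I picked it out by handle length: 155 mm against 113 mm for the narrow one. I kept hold of it until the handle was seated, then let go and moved the arm clear. The clock stood at about 12 s before hand-in.

**Last checks, all passed:**
- **Position:** the handle centre is within about 3 mm of the slot centre, with its direction within 0.5° of the slot's.
- **Seating:** while still held, the wrist camera put the handle top 34 mm above the end walls, which is the full handle height, and the wrist force had turned upward. After release the handle top was still at 0.114 m.
- **Narrow scraper:** it is within 1 mm of where it first hung.
- **Release:** the arm is clear of everything and reads no contact force.

**One disagreement:** the last few millimetres of descent barely showed in the measured arm position, because small moves were lost in about 1 mm of noise. I relied on the force and the camera depth there instead.

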